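# Turn the back-to-front insert in the orange stock bin

### The arm

A 7-joint arm with a two-finger parallel gripper is mounted at the origin on the work surface. World frame = base frame: x ahead of the robot, y to its left, z up, the work surface at z = 0. Lengths are in m, angles in rad, forces in N, time in s.
With the tool pointing down it reaches from about 0.4 to 0.85 m from the base axis. Payload 10.4 kg.
Tool frame: the origin (TCP) lies at the very end of the fingers, on their centre line; the grasp point (between the pads) lies 19 mm behind it (r.pinch_z is the distance from the TCP to the grasp point, in m); z points along the fingers, y is the line along which they close (so a half turn about z gives the same grasp; the last joint's range is limited). The gripper opens to 87 mm and grips with 3 to 60 N. Pads are 19 mm wide; open, the fingers measure 117 mm over their backs; the gripper's body (75 mm by 190 mm) begins 51 mm behind the grasp point.
Start: joints at [1.124, 0.332, -0.065, 1.46, 0.022, 1.35, -0.088], TCP at [0.257, -0.57, 0.223] pointing down, gripper open.
Joint ranges: [-2.6, 2.6], [-0.5, 2.12], [-1.47, 1.34], [0.16, 2.42], [-1.27, 4.41], [0.06, 2.06], [-2.6, 2.6]. Speed limits (rad/s): [2.22, 2.22, 2.79, 2.79, 3.14, 3.14, 3.14].

### API

Orientations are given as a unit quaternion [x, y, z, w].
In Python, from bench import sensors, vision, r gives the robot as it stands.
- The arm moves only by the shell command python3 -m crank 'ROWS' [OPENING] [FORCE]. ROWS is JSON, a list of rows, each a list of 2 entries, a list of its own where there are three numbers: the shift along the tool's x, y, z normalised to -1 to 1, where 1 is 3 cm, then the turn about the tool's z normalised to -1 to 1, where 1 is 8 degrees. A call has 1 to 12 rows; each row shifts and turns the commanded pose from where the row before left it, along the tool's axes as they then stand; what a row does not reach is not made up. A row lasts 1/8 s, in which the tool goes at most 62.5 mm and 10.7 degrees, less where a joint would pass 70% of its speed; a pose out of reach is approached as far as the arm can. A call with a number of a shift or a turn outside -1 to 1 is refused whole. A call with a gripper value outside its range is refused whole. OPENING is the opening, from 0 (shut) to 1 (fully open), set as the call begins (- or left out, the last holds). The fingers move at their own pace and stop on an object; FORCE is the grip in N (left out, the last holds). Time passes only in rows, so rows that do not move let the fingers close. It gives the time, the measured TCP pose, the force, the opening and the grip force at its end, in the units of the state.
- sensors.read_state(): the state, without advancing time (a new reading comes with each control period).
- vision.camera(name): name is "side" or "top"; returns the picture (480x640x3 uint8, red, green, blue); there is no depth.
- vision.camera_model(name): a dict with "vertical_fov" (degrees; the focal length in pixels is half the picture's height over the tangent of half this angle, whatever the lens; pixels are square), "cx", "cy" (the principal point, pixels), "camera_from_world" (4x4, takes a point from world to camera coordinates). Camera axes: x right, y down, z forward; pixel columns grow to the right and rows downward; lengths in m; the calibration is good to about 2 mm. A picture is of the moment at which its call begins. camera_model takes no time and is no camera call.
- r.close_job(): hands the job in; it is judged then, once.
The state is a dict: "time": time; "joint_positions": joint angles; "joint_vel": joint speeds; "joint_torque": joint torques, N m; "ee_pos": TCP position; "eef_rot": TCP orientation; "ft_force": force on the tool from outside, world axes, zero at the start; "torque": the same for the moment, N m; "width": finger opening in m; "grip_force": force on a finger pad.
Only numpy, scipy, OpenCV 4.12 (cv2) and the standard library are available. Lean on these libraries where they do the work, as an engineer would, in place of code of your own. Each camera call takes 0.05 s, during which the arm holds its last target. There are 200 camera calls.

### The job

The grey compartment insert in the orange bin was put in back to front. Lift it by its black post clear of the bin, turn it half a turn, and lower it gently (no dropping) back into the orange bin, fully home and flat, so that its green-marked end is at the bin's white label. Leave the inserts in the blue and yellow bins where they are.

Things in the scene. Friction and masses are not known exactly. Their poses are not given: they have to be found in the camera images.
- orange_insert (a point): Grey insert 120 x 80 mm, walls 30 mm high, stock fixed in it, 0.3 kg, with a black 24 mm square post in its middle, top 85 mm above the underside. Point: on the post's axis, 42.5 mm above the underside; grip 20 to 30 mm above it, clear of the bin's rim. x: to the green-strip end (one wide compartment; other end three small), z up; post faces look along x, y. Seated, the point is 46.5 mm above the table.
- orange_label (a point): White label on the lip outside one short end of the orange bin, 36.5 mm above the table. x points level out of that end along the bin's length, z up; the bin's centre is 87 mm back along -x. The bin is fixed, 156 x 116 mm, 44 mm high, floor 4 mm thick; inside 126 x 86 mm at the floor, flaring to 146 x 106 mm at the rim to guide the insert. Blue and yellow bins differ only in colour.
- blue_insert (a point): Bystander, not to be moved: the same kind of insert as the orange bin's, seated in the blue bin; the point half-way up its post, axes as for the orange one.
- yellow_insert (a point): Bystander, not to be moved: the same kind of insert, seated in the yellow bin; the point half-way up its post, axes as for the orange one.
Not all that is in view belongs to the job. Leave any purple look-alike of the part that bears orange_insert alone.

How it is judged:
On the way:
1. the orange bin's insert is lifted clear of the bin (its underside above the rim) (z of orange_insert in the frame of orange_label above 0.052 m), for 0.2 s.
At the end, for the whole second after the job is handed in: The insert rests in the orange bin with its green end towards the white label: centred within 10 mm, aligned within 10 degrees, its underside within 4 mm of the bin's floor, level within 5 degrees, at rest and released (x of orange_label in the frame of orange_insert above 0.06 m and angle between the x axis of orange_insert and the x axis of orange_label, either way round below 0.175 rad and x of orange_insert in the frame of orange_label between -0.097 and -0.077 m and y of orange_insert in the frame of orange_label between -0.01 and 0.01 m and z of orange_insert in the frame of orange_label between 0.005 and 0.014 m and angle between orange_insert's own z axis and vertical below 0.09 rad and linear speed of orange_insert_body below 0.02 m/s); the robot touches nothing.
It fails at once if the orange bin's insert is dropped (falling untouched by the fingers while more than 20 mm above its seat) (z of orange_insert in the frame of orange_label above 0.03 m and contact force between orange_insert_body and the fingers below 0.05 N and linear speed of orange_insert_body above 0.2 m/s).
It fails at once if the insert in the blue bin is moved by more than 20 mm (distance of blue_insert from where it was at the start of the episode above 0.02 m).
It fails at once if the insert in the yellow bin is moved by more than 20 mm (distance of yellow_insert from where it was at the start of the episode above 0.02 m).
It also fails if it takes over 42 s, if anything falls off the work surface, if the arm or the gripper's body presses on something with over 40 N, if the wrist force passes 120 N, or if a joint passes its speed limit or range.

## Working session

There is one attempt and no reset: what is moved stays moved. The work goes in short steps, Python scripts to look and compute and a shell command to move; the robot and the scene stay as the last step left them, time stands still between calls to the robot, and variables do not carry over. Pictures are saved under pics/ and viewed, at most 10 in all, crops included, and the job is handed in when it is done.

```bash
mkdir -p pics; python3 - <<'E'
from bench import sensors, vision, r
import cv2, numpy as np
for n in ("top","side"):
    im=vision.camera(n); cv2.imwrite(f"pics/{n}0.png",im[:,:,::-1]); m=vision.camera_model(n); print(n,m)
s=sensors.read_state(); print(s)
E
```

```text
top {'vertical_fov': 47.941304095224865, 'cx': 317.10983438199645, 'cy': 242.66546956749843, 'camera_from_world': array([[ 0.02701815, -0.99881195,  0.04055498, -0.04278783],
       [-0.99215772, -0.03174681, -0.12089331,  0.53888398],
       [ 0.12203718, -0.03697062, -0.99183673,  0.82324894],
       [ 0.        ,  0.        ,  0.        ,  1.        ]])}
side {'vertical_fov': 54.51870074015776, 'cx': 319.92513125553563, 'cy': 236.74159311795984, 'camera_from_world': array([[-0.99992941, -0.00558203,  0.0104886 ,  0.5042674 ],
       [-0.01183401,  0.54673908, -0.83721941,  0.06514125],
       [-0.00106115, -0.83728443, -0.54676654,  0.81825218],
       [ 0.        ,  0.        ,  0.        ,  1.        ]])}
{'time': 0.1, 'joint_positions': array([ 1.12442789,  0.33280392, -0.06471077,  1.46086433,  0.02158788,
        1.34991523, -0.08848121]), 'joint_vel': array([-0.00021643, -0.00167553, -0.00027207, -0.00237081, -0.00014167,
       -0.00147253, -0.00161758]), 'joint_torque': array([ 1.85548008e-03, -6.24542856e+01,  2.48291373e-02, -3.90713632e+01,
       -6.14979188e-02,  3.66441370e-02,  5.56466830e-06]), 'ee_pos': array([ 0.25685818, -0.56938852,  0.22183316]), 'eef_rot': array([ 9.77631387e-01,  2.10324634e-01, -1.57870517e-04, -6.28424178e-04]), 'ft_force': array([ 0.16009492, -0.15434912,  0.28415048]), 'torque': array([ 0.00300172, -0.02735468, -0.01386252]), 'grip_force': 0.0, 'width': 0.08681776526254398}
```

View pics/top0.png

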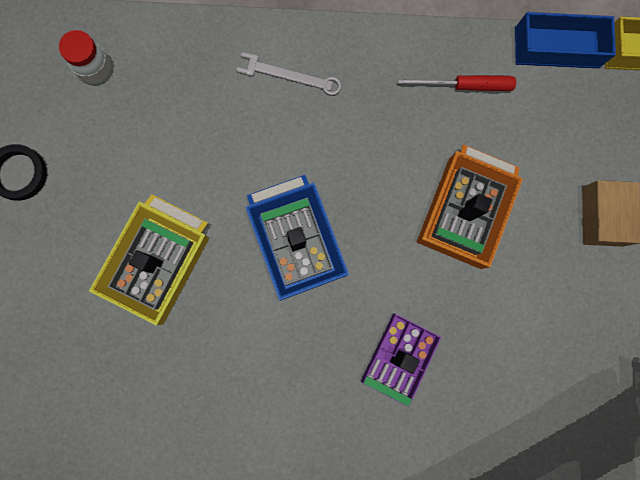

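View pics/side0.png

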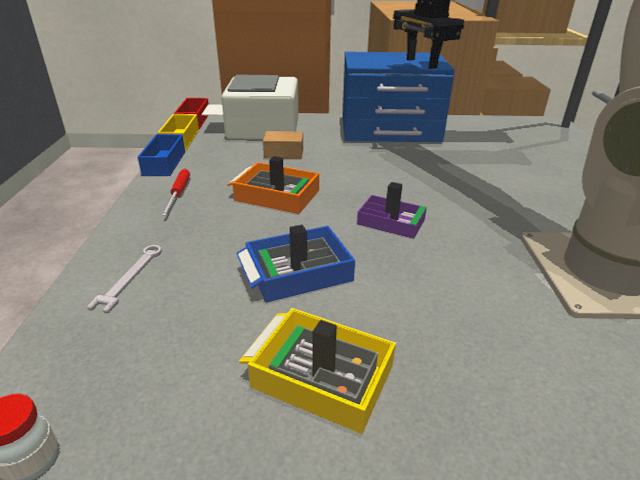

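The top view shows these candidates:
- Orange bin's insert: post at (475,207), green end at (458,240), away from the white label at (490,160).
- Purple look-alike: (402,360), no bin.
- Blue insert: (297,238).
- Yellow insert: (147,262).

By the description I choose the one in the orange bin. The side view agrees, with the orange bin at (275,187) and its post at (277,173).

```bash
cat > h.py <<'E'
from bench import sensors, vision, r
import cv2, numpy as np
from scipy.spatial.transform import Rotation as R
def cam(n):
    m=vision.camera_model(n); T=np.array(m["camera_from_world"]); f=240/np.tan(np.radians(m["vertical_fov"]/2))
    return T,f,m["cx"],m["cy"]
def ray(n,p):
    T,f,cx,cy=cam(n); d=T[:3,:3].T@np.array([(p[0]-cx)/f,(p[1]-cy)/f,1]); return -T[:3,:3].T@T[:3,3],d
def onz(n,p,z):
    o,d=ray(n,p); return o+d*(z-o[2])/d[2]
def proj(n,P):
    T,f,cx,cy=cam(n); c=T[:3,:3]@np.array(P)+T[:3,3]; return np.array([cx+f*c[0]/c[2],cy+f*c[1]/c[2]])
def cross(p,q):  # top pixel, side pixel -> point, gap
    o1,d1=ray("top",p); o2,d2=ray("side",q); A=np.c_[d1,-d2]; t=np.linalg.lstsq(A,o2-o1,rcond=None)[0]
    a,b=o1+t[0]*d1,o2+t[1]*d2; return (a+b)/2,np.linalg.norm(a-b)
def mask(im,lo,hi,box):
    h=cv2.cvtColor(im,cv2.COLOR_RGB2HSV); m=cv2.inRange(h,lo,hi); k=np.zeros_like(m); x0,y0,x1,y1=box; k[y0:y1,x0:x1]=255; return m&k
def big(m):
    c=max(cv2.findContours(m,cv2.RETR_EXTERNAL,cv2.CHAIN_APPROX_NONE)[0],key=cv2.contourArea); return c
E
python3 - <<'E'
from h import *
im=cv2.cvtColor(cv2.imread("pics/top0.png"),4); sd=cv2.cvtColor(cv2.imread("pics/side0.png"),4)
B=(405,130,535,280)
def rect(c,z):
    P=np.array([onz("top",p,z)[:2] for p in c[:,0]],np.float32)
    q=cv2.minAreaRect(P); b=cv2.boxPoints(q); return np.array(q[0]),q[1],b
lab=mask(im,(0,0,165),(179,40,255),(440,140,535,180)); c=big(lab); print("label",rect(c,.0365),cv2.contourArea(c))
g=mask(im,(50,80,60),(85,255,255),B); c=big(g); print("green",rect(c,.034))
o=mask(im,(5,150,120),(18,255,255),B); c=big(o); print("bin",rect(c,.044))
k=mask(im,(0,0,0),(179,255,38),(450,185,500,230)); c=big(k); print("post",cv2.approxPolyDP(c,2,True)[:,0].tolist())
ks=mask(sd,(0,0,0),(179,255,50),(262,150,292,195)); c=big(ks); print("spost",cv2.approxPolyDP(c,1.5,True)[:,0].tolist())
cv2.imwrite("pics/crop.png",cv2.resize(np.hstack([cv2.imread("pics/top0.png")[140:275,410:530],cv2.imread("pics/side0.png")[120:255,220:340]]),None,fx=3.2,fy=3.2,interpolation=2))
E
```

```text
label (array([ 0.68529248, -0.30617005]), (0.08344531804323196, 0.011502842418849468), array([[ 0.665061  , -0.34310982],
       [ 0.67580986, -0.34720585],
       [ 0.70552397, -0.26923028],
       [ 0.6947751 , -0.26513425]], dtype=float32)) 293.0
green (array([ 0.5529927 , -0.25627157]), (0.07880290597677231, 0.01277067232877016), array([[ 0.53318137, -0.2909235 ],
       [ 0.54513925, -0.29540685],
       [ 0.57280403, -0.22161964],
       [ 0.56084615, -0.2171363 ]], dtype=float32))
bin (array([ 0.60935569, -0.27593586]), (0.1166079118847847, 0.1704113632440567), array([[ 0.5089735 , -0.3000763 ],
       [ 0.6682141 , -0.3607595 ],
       [ 0.7097379 , -0.2517954 ],
       [ 0.5504973 , -0.19111222]], dtype=float32))
post [[486, 185], [481, 195], [478, 194], [466, 202], [459, 216], [471, 220], [487, 211], [491, 199], [483, 195]]
spost [[273, 157], [270, 160], [270, 182], [277, 189], [282, 190], [282, 159], [277, 158], [275, 161]]
```

View pics/crop.png

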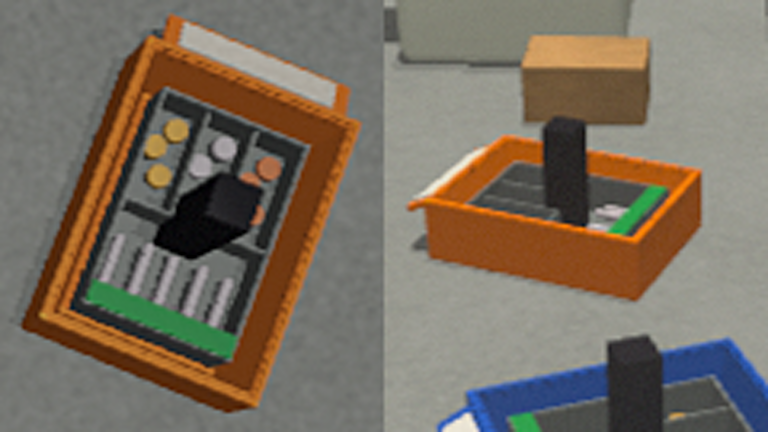

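The close crop confirms the choice. The insert in the orange bin has its green end at crop (160,320), opposite the white label at crop (260,65), and the post top is at about image (483.4,202.5). Next I hold the numbers against the given sizes and work out the shift.

```bash
cat >> h.py <<'E'
C=np.array([.603,-.2745]); YAW=np.radians(-20.8)
def need(P,yaw):
    s=sensors.read_state(); M=R.from_quat(s["eef_rot"]).as_matrix(); cur=np.arctan2(M[1,0],M[0,0])
    t=-np.degrees((yaw-cur+np.pi)%(2*np.pi)-np.pi); d=M.T@(np.array(P)-s["ee_pos"])
    print("t",s["time"],"pos",s["ee_pos"].round(4),"tool yaw",np.degrees(cur).round(2),"tilt",np.degrees(np.arccos(-M[2,2])).round(2),"turn units",(t/8).round(2),"shift units (now)",(d/.03).round(2),"w",round(s["width"],4),"q7",s["joint_positions"][6].round(2),"F",s["ft_force"].round(1))
E
python3 - <<'E'
from h import *
print("post top z.089",onz("top",(483.4,202.5),.089), cross((483.4,202.5),((220+(562-384)/3.2)-0.,120+122/3.2)))
need((*C,.2),YAW)
E
python3 -m crank '[[[0,0,0],1],[[0,0,0],1],[[0,0,0],1],[[0,0,0],1],[[0,0,0],1],[[0,0,0],0.64],[[0,0,0],0]]' 1 
python3 -c "
from h import *
need((*C,.15),YAW)"
```

```text
post top z.089 [ 0.60251143 -0.27543415  0.089     ] (array([ 0.60187703, -0.27467884,  0.09111051]), np.float64(0.00037247490636416604))
t 0.1 pos [ 0.2569 -0.5694  0.2218] tool yaw 24.28 tilt 0.07 turn units 5.64 shift units (now) [14.56 -4.21  0.73] w 0.0868 q7 -0.09 F [ 0.2 -0.2  0.3]
time: 0.98
ee_pos: [0.257, -0.5695, 0.2222]
eef_rot: [0.984, -0.181, -0.0, -0.0]
ft_force: [0.4, 0.5, -0.1]
width: 0.0869
grip_force: 0.0
t 0.975 pos [ 0.257  -0.5695  0.2222] tool yaw -20.8 tilt 0.04 turn units 0.0 shift units (now) [  7.29 -13.29   2.41] w 0.0869 q7 -0.85 F [ 0.4  0.5 -0.1]
```

```bash
python3 -m crank '[[[0.52,-0.95,0.1],0],[[0.52,-0.95,0.1],0],[[0.52,-0.95,0.1],0],[[0.52,-0.95,0.1],0],[[0.52,-0.95,0.1],0],[[0.52,-0.95,0.1],0],[[0.52,-0.95,0.1],0],[[0.52,-0.95,0.1],0],[[0.52,-0.95,0.2],0],[[0.52,-0.95,0.2],0],[[0.52,-0.95,0.2],0],[[0.52,-0.95,0.2],0]]' > /dev/null
python3 -m crank '[[[0.52,-0.95,0.4],0],[[0.52,-0.95,0.4],0],[[0,0,0],0],[[0,0,0],0]]'
python3 -c "
from h import *
need((.6025,-.275,.0525),YAW)
a=vision.camera('top'); b=vision.camera('side'); p=proj('top',(.6025,-.275,.089)); q=proj('side',(.6025,-.275,.089)); print(p,q)
cv2.imwrite('pics/a.png',np.hstack([cv2.resize(a[100:300,380:580],(400,400)),cv2.resize(b[50:250,180:380],(400,400))])[:,:,::-1])"
```

```text
time: 2.98
ee_pos: [0.6027, -0.2752, 0.1505]
eef_rot: [0.984, -0.18, -0.0, 0.0]
ft_force: [-0.5, -1.1, 0.8]
width: 0.0869
grip_force: 0.0
t 2.975 pos [ 0.6027 -0.2752  0.1505] tool yaw -20.79 tilt 0.04 turn units 0.0 shift units (now) [-0.01 -0.01  3.27] w 0.0869 q7 -1.63 F [-0.5 -1.1  0.8]
[483.11742358 202.49753612] [275.30232302 158.95849239]
```

View pics/a.png

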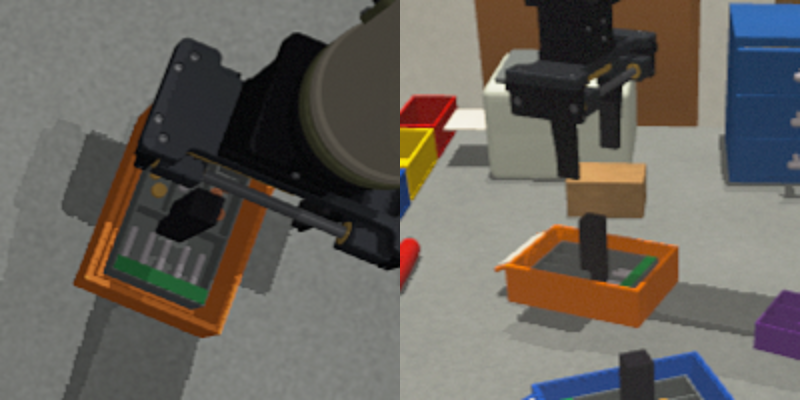

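The side crop shows the fingertips at (568,178) and (610,147), straddling the post whose top is at (592,215). The gripper is aligned, so I descend, grip and lift.

```bash
python3 -m crank '[[[0,0,0.7],0],[[0,0,0.7],0],[[0,0,0.7],0],[[0,0,0.6],0],[[0,0,0.5],0],[[0,0,0],0],[[0,0,0],0]]' 1
python3 -m crank '[[[0,0,0],0],[[0,0,0],0],[[0,0,0],0],[[0,0,0],0],[[0,0,0],0],[[0,0,0],0],[[0,0,0],0],[[0,0,0],0]]' 0 35
python3 -m crank '[[[0,0,-0.2],0],[[0,0,-0.4],0],[[0,0,-0.4],0],[[0,0,-0.4],0],[[0,0,-0.4],0],[[0,0,-0.4],0],[[0,0,-0.4],0],[[0,0,-0.4],0],[[0,0,-0.3],0],[[0,0,0],0]]'
```

```text
time: 3.95
ee_pos: [0.6036, -0.2747, 0.0552]
eef_rot: [0.984, -0.181, 0.001, 0.0]
ft_force: [-0.4, -0.5, -0.3]
width: 0.0872
grip_force: 0.0
time: 4.95
ee_pos: [0.6031, -0.2746, 0.0545]
eef_rot: [0.984, -0.181, 0.0, 0.0]
ft_force: [-0.8, -1.2, -0.1]
width: 0.0237
grip_force: 35.0
time: 6.2
ee_pos: [0.6035, -0.2747, 0.1545]
eef_rot: [0.984, -0.181, 0.001, 0.0]
ft_force: [-0.1, -0.4, -3.7]
width: 0.0236
grip_force: 35.0
```

```bash
python3 -m crank '[[[0,0,0],-0.5],[[0,0,0],-1],[[0,0,0],-1],[[0,0,0],-1],[[0,0,0],-1],[[0,0,0],-1],[[0,0,0],-1],[[0,0,0],-1],[[0,0,0],-1],[[0,0,0],-1],[[0,0,0],-1],[[0,0,0],-1]]' >/dev/null
python3 -m crank '[[[0,0,0],-1],[[0,0,0],-1],[[0,0,0],-1],[[0,0,0],-1],[[0,0,0],-1],[[0,0,0],-1],[[0,0,0],-1],[[0,0,0],-1],[[0,0,0],-1],[[0,0,0],-1],[[0,0,0],-1],[[0,0,0],0]]'
python3 -m crank '[[[0,0,0],0],[[0,0,0],0]]' >/dev/null
python3 - <<'E'
from h import *
need((.6035,-.2747,.0545),YAW+np.pi)
a=vision.camera('top'); b=vision.camera('side')
cv2.imwrite('pics/b.png',np.hstack([cv2.resize(a[100:300,380:580],(400,400)),cv2.resize(b[50:250,180:380],(400,400))])[:,:,::-1])
E
```

```text
time: 9.2
ee_pos: [0.6028, -0.2746, 0.1529]
eef_rot: [0.181, 0.983, 0.0, -0.0]
ft_force: [0.0, -0.4, -3.9]
width: 0.0235
grip_force: 35.0
t 9.45 pos [ 0.6031 -0.2745  0.1535] tool yaw 159.06 tilt 0.01 turn units -0.02 shift units (now) [-0.02 -0.    3.3 ] w 0.024 q7 1.33 F [-0.4 -0.6 -4. ]
```

View pics/b.png

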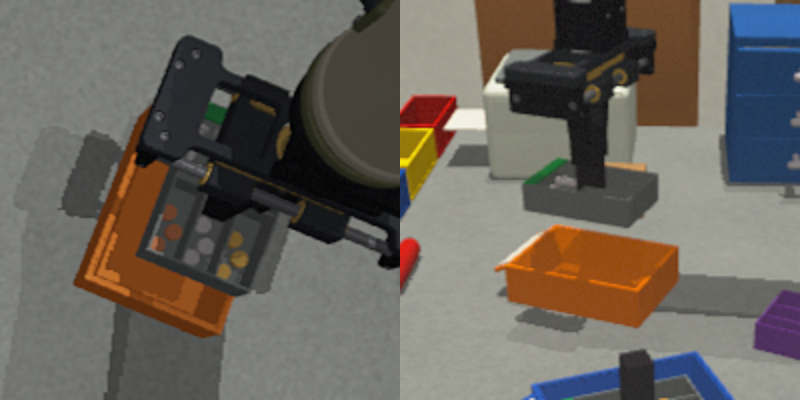

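The side crop shows the insert level above the bin, with its green end at (545,172) on the label side (515,255). I lower it slowly.

```bash
python3 -m crank '[[[0,0,0.3],0],[[0,0,0.4],0],[[0,0,0.4],0],[[0,0,0.4],0],[[0,0,0.3],0],[[0,0,0.2],0],[[0,0,0.15],0],[[0,0,0.15],0],[[0,0,0.1],0],[[0,0,0.1],0],[[0,0,0],0]]'
python3 -m crank '[[[0,0,0.1],0],[[0,0,0.1],0],[[0,0,0.1],0],[[0,0,0.1],0],[[0,0,0],0],[[0,0,0],0]]'
```

```text
time: 10.92
ee_pos: [0.603, -0.2745, 0.0784]
eef_rot: [0.181, 0.984, -0.0, -0.0]
ft_force: [0.5, -0.8, -2.9]
width: 0.0236
grip_force: 35.0
time: 11.68
ee_pos: [0.6032, -0.2745, 0.0666]
eef_rot: [0.181, 0.984, -0.0, 0.0]
ft_force: [1.0, -0.6, -3.5]
width: 0.0239
grip_force: 35.0
```

```bash
python3 -m crank '[[[0,0,0.1],0],[[0,0,0.1],0],[[0,0,0.05],0],[[0,0,0.05],0],[[0,0,0],0],[[0,0,0],0]]'
python3 -m crank '[[[0,0,0.03],0],[[0,0,0.03],0],[[0,0,0.03],0],[[0,0,0],0],[[0,0,0],0]]'
```

```text
time: 12.42
ee_pos: [0.6031, -0.2745, 0.0577]
eef_rot: [0.181, 0.984, -0.0, 0.0]
ft_force: [0.0, 0.5, -4.1]
width: 0.024
grip_force: 35.0
time: 13.05
ee_pos: [0.6031, -0.2745, 0.0549]
eef_rot: [0.181, 0.984, -0.0, 0.0]
ft_force: [-0.8, -0.1, -4.6]
width: 0.0239
grip_force: 35.0
```

```bash
python3 -m crank '[[[0,0,0.02],0],[[0,0,0.02],0],[[0,0,0],0],[[0,0,0],0]]'
python3 -m crank '[[[0,0,0.02],0],[[0,0,0.02],0],[[0,0,0],0],[[0,0,0],0]]'
```

```text
time: 13.55
ee_pos: [0.6032, -0.2745, 0.0545]
eef_rot: [0.181, 0.984, -0.0, 0.0]
ft_force: [-2.8, 0.8, 5.1]
width: 0.0239
grip_force: 35.0
time: 14.05
ee_pos: [0.6032, -0.2746, 0.0545]
eef_rot: [0.181, 0.983, -0.0, 0.0]
ft_force: [-8.6, 2.3, 14.9]
width: 0.0239
grip_force: 35.0
```

Contact came at 0.0545, the TCP height at which the insert was gripped while seated. I open the fingers, rise and move clear for a look.

```bash
python3 -m crank '[[[0,0,0],0],[[0,0,0],0],[[0,0,0],0],[[0,0,0],0],[[0,0,0],0],[[0,0,0],0],[[0,0,0],0]]' 1
python3 -m crank '[[[0,0,-0.3],0],[[0,0,-0.6],0],[[0,0,-0.9],0],[[0,0,-0.9],0],[[0,0,-0.9],0],[[0,0.9,-0.9],0],[[0,-0.9,-0.5],0],[[0,-0.9,0],0],[[0,-0.9,0],0],[[0,-0.9,0],0],[[0,-0.9,0],0],[[0,-0.9,0],0]]'
```

```text
time: 14.92
ee_pos: [0.6031, -0.2745, 0.0525]
eef_rot: [0.181, 0.984, -0.0, 0.0]
ft_force: [-0.7, -0.4, -0.5]
width: 0.0835
grip_force: 0.0
time: 16.42
ee_pos: [0.555, -0.4014, 0.2042]
eef_rot: [0.181, 0.984, -0.0, 0.001]
ft_force: [0.0, -0.2, -0.2]
width: 0.0868
grip_force: 0.0
```

```bash
python3 -m crank '[[[-0.5,-0.9,0],0],[[-0.5,-0.9,0],0],[[-0.5,-0.9,0],0],[[0,0,0],0]]' >/dev/null
python3 - <<'E'
from h import *
a=vision.camera('top'); b=vision.camera('side')
m=mask(a,(50,80,60),(85,255,255),(405,130,535,280)); P=np.array([onz("top",p,.034)[:2] for p in big(m)[:,0]],np.float32); print("green",cv2.minAreaRect(P))
cv2.imwrite('pics/c.png',np.hstack([cv2.resize(a[100:300,380:580],(400,400)),cv2.resize(b[110:240,215:345],(400,400))])[:,:,::-1])
E
```

```text
green ((0.65163254737854, -0.2930390238761902), (0.07922211289405823, 0.013347746804356575), 69.16825866699219)
```

View pics/c.png

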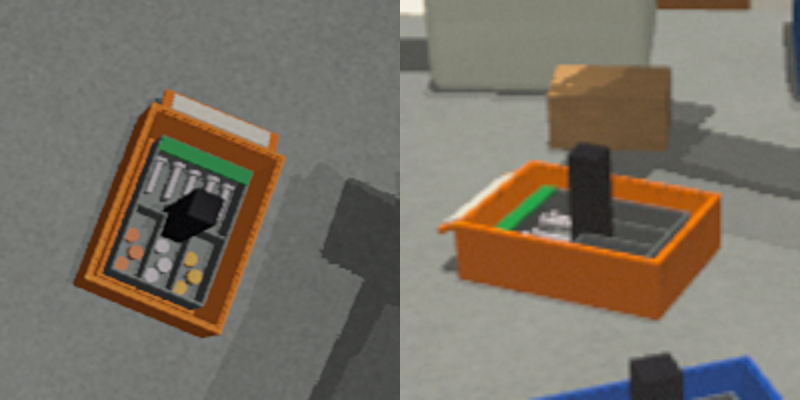

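The insert sits flat in the orange bin, with its green strip at crop (205,160) next to the white label at (222,118). The strip is 36 mm from the label against about 33 mm expected, and it is aligned to within a degree.

```bash
python3 -c "
from h import *
print(r.close_job())"
```

```text
the job is handed in; nothing more can be done
None
```

The orange insert was lifted clear, turned half a turn and lowered gently back into its bin, flat with the green end at the white label; the blue and yellow inserts were never touched, and the job was handed in at about 17 s, with no verdict returned.

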